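# Close the tack case without a bang

## Task

Close the open tack case without gripping anything: with the fingertips, tip the leaning lid forward past upright so that it starts to fall by itself with no finger touching it, then catch it on the back of the fingers while it is still well open, and lower it gently until it is fully shut, without any slam. Do not shift the case or disturb the hammer, the tack lifter or the jar beside it, and finish clear of everything.

Things in the scene. Friction and masses are not known exactly. Their poses are not given: they have to be found in the camera images.
- case: open wooden tack case, 150 deep (x) x 190 wide (y) x 80 mm high, walls 8 mm, loose but heavy (about 3 kg); origin at the centre of its underside, x points from its front to its hinge side, y to the left, z up. The lid is hinged on the upper rim at +x. It stands side-on to the robot: yaw 1.2 to 1.95, so the hinge is on the left as the robot sees it and the lid falls towards the right
- lid_hinge (a point): centre of the hinge line, on the upper far rim of the case, 75 mm along the case's x and 80 mm above its underside; the hinge runs along the case's y; axes as the case's (it does not turn with the lid)
- lid_edge (a point): middle of the lid's free edge, on its underside, 180 mm from the hinge line; moves with the lid (x from free edge to hinge, z out of its top face). Lid: flat plywood, 180 x 200 mm, 10 mm thick, 0.28 to 0.44 kg; its underside passes through the hinge line. Shut, the free edge overhangs the case's front by 30 mm, so a finger can be under the overhang while it shuts
- lid (a joint): lid angle, rad: 0 shut, 1.57 upright, 1.8 leaning back on its stop (starts at 1.74 to 1.8). The hinge is damped but does not hold: tipped to 1.42 and let go, it falls by itself, slowly at first (about 1.2 after 1 to 1.5 s, shut after 3 to 6 s); left alone it lands at 0.6 to 1 rad/s, a slam. It bears on the fingers with only 1 to 3 N
- hammer: bystander: upholsterer's hammer, 240 mm long, lying on the bench at one end of the case (the robot's side or the far side); origin under its middle, x along it
- tack_lifter: bystander: tack lifter like a screwdriver, 200 mm long, lying on the bench at the other end of the case; origin under its middle, x along it
- jar: bystander: closed jar, 60 mm across and 90 mm high, standing behind the case (hinge side); origin at the centre of its underside

How it is judged:
By the outcome, as a careful person would: the job done as asked, in the order asked, and still so for the second after the job is handed in, with the robot touching nothing.
It also fails if it takes over 54 s, if anything falls off the work surface, if the arm or the gripper's body presses on something with over 40 N, if the wrist force passes 120 N, or if a joint passes its speed limit or range.

## Robot

A 7-joint arm with a two-finger parallel gripper is mounted at the origin on the work surface. World frame = base frame: x ahead of the robot, y to its left, z up, the work surface at z = 0. Lengths are in m, angles in rad, forces in N, time in s.
With the tool pointing down it reaches from about 0.4 to 0.85 m from the base axis. Payload 10.4 kg.
Tool frame: the origin (TCP) lies at the very end of the fingers, on their centre line; the grasp point (between the pads) lies 19 mm behind it; z points along the fingers, y is the line along which they close (so a half turn about z gives the same grasp; the last joint's range is limited). The gripper opens to 85 mm and grips with 20 to 120 N. Pads are 22 mm wide; open, the fingers measure 114 mm over their backs; the gripper's body (76 mm by 85 mm) begins 54 mm behind the grasp point. The pads swing forward as they close: fully open they stand 13 mm farther back than shut.
Start: joints at [1.284, 0.332, -0.065, 1.46, 0.022, 1.35, -0.088], TCP at [0.163, -0.603, 0.231] pointing down, gripper open.
Joint ranges: [-2.6, 2.6], [-0.5, 2.12], [-1.47, 1.34], [0.16, 2.42], [-1.27, 4.41], [0.06, 2.06], [-2.6, 2.6]. Speed limits (rad/s): [2.22, 2.22, 2.79, 2.79, 3.14, 3.14, 3.14].

## Interface

Orientations are given as a unit quaternion [x, y, z, w].
In Python, from workcell import * gives the robot as it stands.
- The arm moves only by the tool step_arm, never from a script. Its argument "commands" is one flat list of numbers, 7 for each row, row after row: the finger opening in mm, from 0 to 85.4, then the shift along the world's x, y, z as a fraction of full scale, then the turn, a rotation vector about the world's x, y, z as a fraction of full scale. A call has exactly 10 rows; each row is the pose to reach, as a shift and turn from the pose commanded when the call began, turning the shorter way round; what a row does not reach only later rows make up. Full scale, the value 1, is 0.6 m for a shift and pi rad for a turn. A row lasts 1/8 s, in which the tool goes at most 62.5 mm and 10.7 degrees, less where a joint would pass 70% of its speed; a pose out of reach is approached as far as the arm can. A call with a number of a shift or a turn outside -1 to 1 is refused whole. A call with a gripper value outside its range is refused whole. The fingers move at their own pace and stop on an object; "squeeze" is the grip in N (left out, the last holds). Time passes only in rows, so rows that repeat a pose let the fingers close, or fill a call up. It gives the time, the measured TCP pose, the force, the opening and the grip force at its end, in the units of the state.
- get_obs(): the state, without advancing time (a new reading comes with each control period).
- camera(name): name is "side" or "top" or "wrist"; returns the picture (420x560x3 uint8, red, green, blue); there is no depth.
- camera_params(name): a dict with "mtx" (3x3 intrinsics, pixels), "dist" ([k1, k2, p1, p2, k3] as OpenCV has them; the pictures are not rectified), "extrinsics" (4x4, takes a point from world to camera coordinates); the wrist camera has in their place "tool_from_camera" (4x4, takes a point from camera to tool coordinates, whose origin is the TCP and whose axes are the flange's). Camera axes: x right, y down, z forward; pixel columns grow to the right and rows downward; lengths in m; the calibration is good to about 2 mm. A picture is of the moment at which its call begins: read the wrist's pose just before it. camera_params takes no time and is no camera call.
- hand_in(): hands the job in; it is judged then, once.
The state is a dict: "clock": time; "joint_pos": joint angles; "joint_velocities": joint speeds; "tau": joint torques, N m; "position": TCP position; "ee_rot": TCP orientation; "ft_force": force on the tool from outside, world axes, zero at the start; "torque": the same for the moment, N m; "grip_width": opening from 0.0 (shut) to 1.0 (fully open); "grasp_force": force on a finger pad.
Only numpy, scipy, OpenCV 4.12 (cv2) and the standard library are available. Lean on these libraries where they do the work, as an engineer would, in place of code of your own. Each camera call takes 0.05 s, during which the arm holds its last target. There are 200 camera calls.

## Working session

There is one attempt and no reset: what is moved stays moved. The work goes in short steps, Python scripts to look and compute and a tool call to move; the robot and the scene stay as the last step left them, time stands still between calls to the robot, and variables do not carry over. Pictures are saved under pics/ and viewed, at most 10 in all, crops included, and the job is handed in when it is done.

Besides the shell and the picture viewer there is one more tool, called after "Call:" as a command line: name --argument value ..., lists and objects as JSON in quotes. step_arm: Moves the arm, as the interface text tells. Its arguments: {"type":"object","properties":{"commands":{"type":"array","items":{"type":"number"}},"squeeze":{"type":"number"}},"required":["commands"]}

```bash
mkdir -p pics; python3 - <<'E'
from workcell import *
import cv2
o=get_obs();print({k:o[k] for k in("clock","position","ee_rot","ft_force","grip_width")})
for n in("side","top"):
    im=camera(n);cv2.imwrite(f"pics/{n}0.png",cv2.resize(im[:,:,::-1],(784,588)))
    p=camera_params(n);print(n,p)
print(camera_params("wrist"))
E
```

```text
{'clock': 0.0, 'position': array([ 0.162876  , -0.6030124 ,  0.23049476]), 'ee_rot': array([ 9.91306678e-01,  1.31569570e-01, -1.27451981e-04, -7.08118573e-04]), 'ft_force': array([ 0.46164806,  0.32323173, -0.01851236]), 'grip_width': 1.0047373042003795}
side {'mtx': array([[467.03007051,   0.        , 279.27401882],
       [  0.        , 467.03007051, 209.01127156],
       [  0.        ,   0.        ,   1.        ]]), 'dist': array([-0.11014793,  0.        ,  0.        ,  0.        ,  0.        ]), 'extrinsics': array([[ 0.30167854, -0.95340381, -0.00335198, -0.11810176],
       [-0.57061068, -0.17773531, -0.80175658,  0.42845074],
       [ 0.76380201,  0.24378543, -0.59764132,  0.33953575],
       [ 0.        ,  0.        ,  0.        ,  1.        ]])}
top {'mtx': array([[500.92503703,   0.        , 275.90050506],
       [  0.        , 500.92503703, 206.96922129],
       [  0.        ,   0.        ,   1.        ]]), 'dist': array([0.06249377, 0.        , 0.        , 0.        , 0.        ]), 'extrinsics': array([[ 0.00452884, -0.99939747,  0.03441192,  0.04149975],
       [-0.98535922, -0.01032491, -0.17017816,  0.61235126],
       [ 0.17043092, -0.03313739, -0.98481227,  0.82170072],
       [ 0.        ,  0.        ,  0.        ,  1.        ]])}
{'mtx': array([[370.12008222,   0.        , 284.25886159],
       [  0.        , 370.12008222, 206.15191305],
       [  0.        ,   0.        ,   1.        ]]), 'dist': array([-0.09660958,  0.        ,  0.        ,  0.        ,  0.        ]), 'tool_from_camera': array([[-8.66070709e-04, -9.47087500e-01, -3.20974323e-01,
         8.20904016e-02],
       [ 9.99999584e-01, -9.11916423e-04, -7.49500201e-06,
        -1.71832591e-04],
       [-2.85603334e-04, -3.20974196e-01,  9.47087896e-01,
        -1.42659076e-01],
       [ 0.00000000e+00,  0.00000000e+00,  0.00000000e+00,
         1.00000000e+00]])}
```

View pics/side0.png

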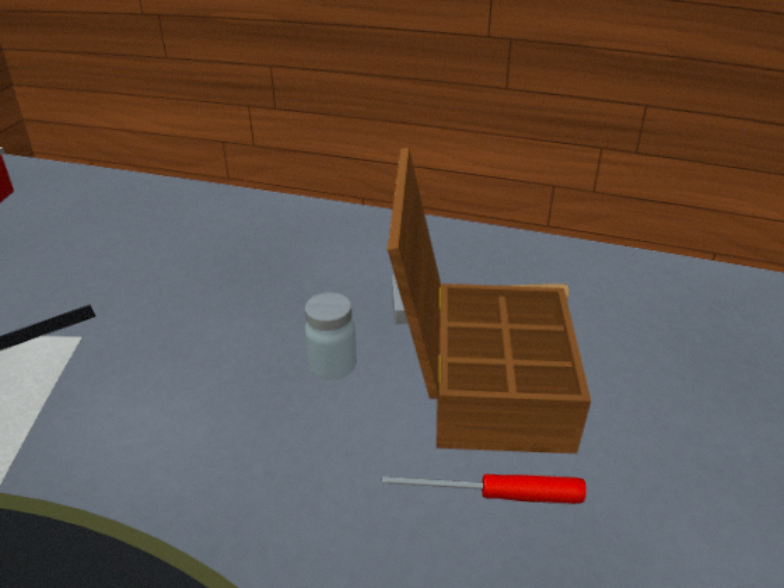

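View pics/top0.png

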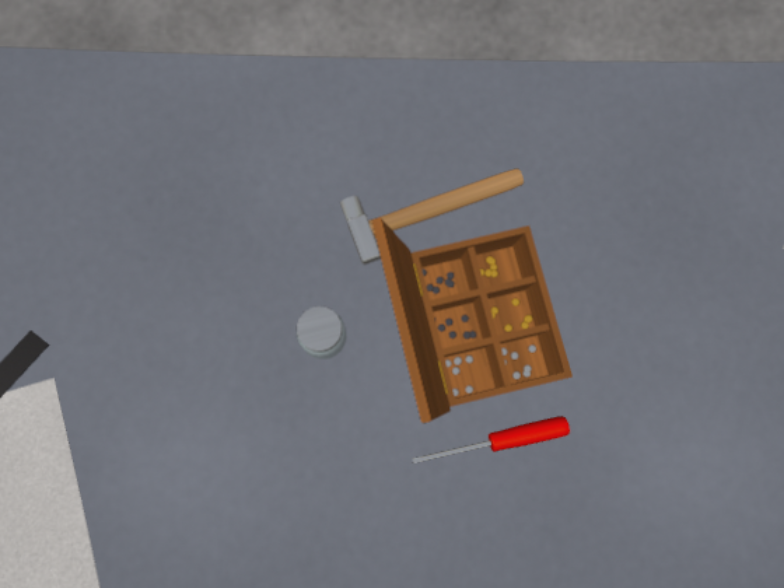

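The side view shows the case with the lid leaning left. The near rim runs (438,397)–(588,402), the far rim (441,287)–(570,288), and the lid's free edge (405,150)–(391,248). The jar is at (330,335), on the hinge side. The lifter is near the robot and the hammer is at the far end. In the top view the right rim runs (529,228)–(571,376), and the lid's free edge (376,219)–(427,422).

```bash
cat > h.py <<'E'
import numpy as np, cv2
from scipy.optimize import least_squares
from workcell import *
P={n:camera_params(n) for n in("side","top")}
def proj(n,X):
    p=P[n];E=p["extrinsics"]
    return cv2.projectPoints(np.array(X,float).reshape(-1,3),cv2.Rodrigues(E[:3,:3])[0],E[:3,3],p["mtx"],p["dist"])[0].reshape(-1,2)
def ray(n,uv):
    p=P[n];E=p["extrinsics"];q=cv2.undistortPoints(np.array([[uv]],float),p["mtx"],p["dist"])[0,0]
    return -E[:3,:3].T@E[:3,3], E[:3,:3].T@np.r_[q,1]
def onz(n,uv,z):
    c,d=ray(n,uv);return c+d*(z-c[2])/d[2]
def tri(a,b):
    (c,d),(e,f)=ray("side",a),ray("top",b)
    s=np.linalg.lstsq(np.c_[d,-f],e-c,rcond=None)[0];p,q=c+d*s[0],e+f*s[1];return (p+q)/2,np.linalg.norm(p-q)
def c2w(v,X):
    x,y,yaw,z=v[:4];c,s=np.cos(yaw),np.sin(yaw);X=np.array(X,float)
    return np.c_[x+c*X[:,0]-s*X[:,1],y+s*X[:,0]+c*X[:,1],z+X[:,2]]
def lidpt(th,r,w,t): # r from hinge, w across, t out of the top face, case frame
    return [.075-r*np.cos(th)+t*np.sin(th),w,.08+r*np.sin(th)+t*np.cos(th)]
E
python3 - <<'E'
from h import *
k=1/1.4
side={"rnr":(587,402),"rfr":(570,288),"rnl":(438,397),"bnr":(577,452),"bnl":(437,446),"lfu":(410,150),"lnu":(400,250),"lfo":(403,150),"lno":(390,246)}
top={"rfr":(529,228),"rnr":(571,376),"rnl":(449,404),"lfo":(375,219),"lno":(426,422),"lnu":(434,417),"lfu":(383,219)}
def pts(v):
    th=v[4]
    return {"rnr":[-.075,.095,.08],"rfr":[-.075,-.095,.08],"rnl":[.075,.095,.08],"bnr":[-.075,.095,0],"bnl":[.075,.095,0],
    "lfu":lidpt(th,.18,-.1,0),"lnu":lidpt(th,.18,.1,0),"lfo":lidpt(th,.18,-.1,.01),"lno":lidpt(th,.18,.1,.01)}
def res(v,full=False):
    p=pts(v);o=[]
    for n,D in(("side",side),("top",top)):
        o.append(proj(n,c2w(v,[p[q] for q in D]))-np.array(list(D.values()))*k)
    return o if full else np.vstack(o).ravel()
s=least_squares(res,[.5,0,1.75,0,1.77],loss="soft_l1");print(s.x.round(4))
for D,r in zip((side,top),res(s.x,True)):print(dict(zip(D,r.round(1).tolist())))
v=s.x
print("hinge",c2w(v,[[.075,0,.08]]),"edge",c2w(v,[lidpt(v[4],.18,0,0)]))
print("tri rnr",tri(np.array(side["rnr"])*k,np.array(top["rnr"])*k),"lfo",tri(np.array(side["lfo"])*k,np.array(top["lfo"])*k))
print("jar",tri((328*k,305*k),(320*k,329*k)))
for nm,q in dict(lift_tip=(415,461),lift_end=(568,426),handle_start=(490,443)).items():print(nm,onz("top",np.array(q)*k,.012))
for nm,q in dict(ham_head1=(350,200),head2=(370,258),hend=(521,177)).items():print(nm,onz("top",np.array(q)*k,.012))
E
```

```text
[ 0.5798 -0.0771  1.8092 -0.0024  1.7862]
{'rnr': [3.5, 0.4], 'rfr': [-3.7, 0.5], 'rnl': [1.6, -0.4], 'bnr': [0.4, 2.0], 'bnl': [-0.1, 2.2], 'lfu': [1.7, -1.8], 'lnu': [1.8, -1.3], 'lfo': [0.2, -0.6], 'lno': [0.5, 2.8]}
{'rfr': [-0.7, -1.8], 'rnr': [-0.4, 0.4], 'rnl': [-0.5, 1.3], 'lfo': [-1.6, -0.5], 'lno': [-2.8, 0.0], 'lnu': [-1.1, 1.8], 'lfu': [-0.3, -2.5]}
hinge [[ 0.56210916 -0.00421729  0.0776404 ]] edge [[0.55302225 0.03317516 0.25347905]]
tri rnr (array([ 0.50536253, -0.17020786,  0.07807719]), np.float64(0.005260471421638631)) lfo (array([0.64685706, 0.06515624, 0.25105304]), np.float64(0.0023252894744020904))
jar (array([0.55709327, 0.12582376, 0.0925965 ]), np.float64(0.002166106973913876))
lift_tip [0.40248832 0.00788691 0.012     ]
lift_end [ 0.4465596  -0.18588942  0.012     ]
handle_start [ 0.42483429 -0.08659019  0.012     ]
ham_head1 [0.73941493 0.09349145 0.012     ]
head2 [0.66097097 0.06628216 0.012     ]
hend [ 0.7746287  -0.13578776  0.012     ]
```

```bash
python3 - <<'E'
import cv2,numpy as np
from h import *
for n,(x0,y0,w,h) in dict(side=(265,95,165,235),top=(255,145,160,165)).items():
    im=cv2.imread(f"pics/{n}0.png"); im=cv2.cvtColor(camera(n),cv2.COLOR_RGB2BGR)
    f=800/w if w*1.0/h>800/600 else 600/h
    f=min(f,800/w); c=cv2.resize(im[y0:y0+h,x0:x0+w],None,fx=f,fy=f,interpolation=cv2.INTER_CUBIC)
    cv2.imwrite(f"pics/{n}1.png",c);print(n,f,c.shape)
E
```

```text
side 2.5531914893617023 (600, 421, 3)
top 3.6363636363636362 (600, 582, 3)
```

View pics/side1.png

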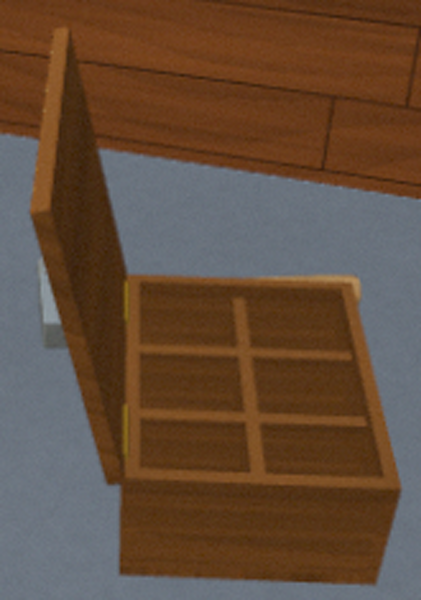

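View pics/top1.png

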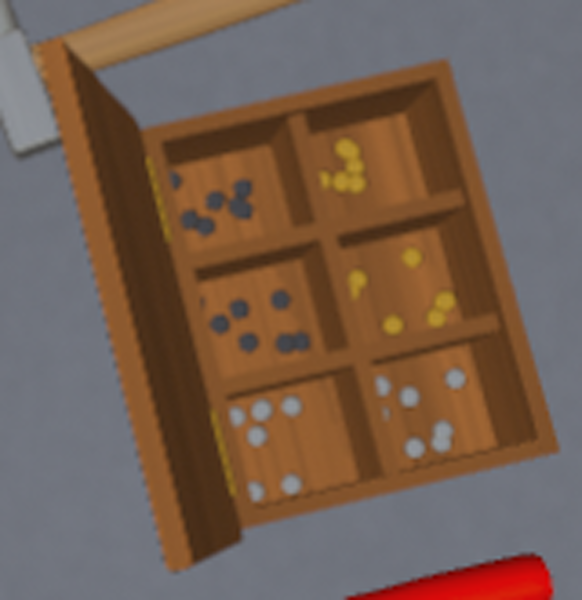

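The crops give sharper corners. In the side crop, the rim's right side runs (400,488)–(356,280) and the lid edge (58,28)–(32,210). In the top crop, the right rim runs (448,60)–(558,452) and the lid's outer edge (36,48)–(165,570).

```bash
python3 - <<'E'
from h import *
side={"rnr":(400,488),"rfr":(356,280),"bnr":(376,584),"bnl":(120,574),"lfu":(70,28),"lnu":(49,213),"lfo":(57,28),"lno":(32,210),"rnl":(121,485)}
top={"rfr":(448,60),"rnr":(558,452),"lfo":(36,48),"lno":(165,570),"lnu":(190,567),"lfu":(66,40)}
C={"side":(2.5532,265,95),"top":(3.6364,255,145)}
def pts(v):
    th=v[4]
    return {"rnr":[-.075,.095,.08],"rfr":[-.075,-.095,.08],"rnl":[.075,.095,.08],"bnr":[-.075,.095,0],"bnl":[.075,.095,0],
    "lfu":lidpt(th,.18,-.1,0),"lnu":lidpt(th,.18,.1,0),"lfo":lidpt(th,.18,-.1,.01),"lno":lidpt(th,.18,.1,.01)}
def res(v,full=False):
    p=pts(v);o=[]
    for n,D in(("side",side),("top",top)):
        f,a,b=C[n];o.append(proj(n,c2w(v,[p[q] for q in D]))-(np.array(list(D.values()))/f+[a,b]))
    return o if full else np.vstack(o).ravel()
for fz in(1,0):
    s=least_squares(lambda u:res(np.r_[u[:3],u[3]*fz,u[4]]),[.5,0,1.75,0,1.77],loss="soft_l1");v=s.x;v[3]*=fz;print(v.round(4))
    for D,r in zip((side,top),res(v,True)):print(dict(zip(D,r.round(1).tolist())))
print("hinge",c2w(v,[[.075,0,.08]]),"edge",c2w(v,[lidpt(v[4],.18,0,0)]))
from scipy.spatial.transform import Rotation as R
o=get_obs();print(o["clock"],R.from_quat(o["ee_rot"]).as_matrix().round(3))
E
```

```text
[ 5.7860e-01 -7.7000e-02  1.8087e+00 -6.0000e-04  1.7968e+00]
{'rnr': [1.2, 1.1], 'rfr': [-1.0, 1.1], 'bnr': [0.4, 1.0], 'bnl': [-0.2, 0.7], 'lfu': [0.7, -1.2], 'lnu': [1.2, -1.7], 'lfo': [-0.7, 0.0], 'lno': [-0.5, 0.9], 'rnl': [1.8, -2.1]}
{'rfr': [-0.8, -0.0], 'rnr': [-0.7, 0.4], 'lfo': [-0.0, -1.4], 'lno': [-0.3, 1.0], 'lnu': [0.3, 0.1], 'lfu': [-1.2, -1.2]}
[ 0.5784 -0.077   1.8087 -0.      1.797 ]
{'rnr': [1.2, 0.9], 'rfr': [-0.9, 0.9], 'bnr': [0.4, 0.9], 'bnl': [-0.2, 0.6], 'lfu': [0.7, -1.5], 'lnu': [1.2, -2.0], 'lfo': [-0.7, -0.2], 'lno': [-0.6, 0.5], 'rnl': [1.8, -2.3]}
{'rfr': [-0.7, 0.0], 'rnr': [-0.6, 0.5], 'lfo': [-0.0, -1.4], 'lno': [-0.3, 1.2], 'lnu': [0.3, 0.3], 'lfu': [-1.2, -1.2]}
hinge [[ 0.56068255 -0.00413346  0.08      ]] edge [[0.55117045 0.03509334 0.25541601]]
0.2 [[ 0.965  0.261 -0.   ]
 [ 0.261 -0.965  0.001]
 [-0.    -0.001 -1.   ]]
```

Call:
step_arm --commands '[0,0.73,0.57,0.17,0,0,-0.008,0,0.73,0.57,0.17,0,0,-0.008,0,0.73,0.57,0.17,0,0,-0.008,0,0.73,0.57,0.17,0,0,-0.008,0,0.73,0.57,0.17,0,0,-0.008,0,0.73,0.57,0.17,0,0,-0.008,0,0.73,0.57,0.17,0,0,-0.008,0,0.73,0.57,0.17,0,0,-0.008,0,0.73,0.57,0.17,0,0,-0.008,0,0.73,0.57,0.17,0,0,-0.008]' --squeeze 20

```text
clock: 1.45
position: [0.6044, -0.2559, 0.333]
ee_rot: [0.992, 0.123, 0.001, -0.001]
ft_force: [0.0, 0.4, 0.4]
grip_width: 0.0
grasp_force: 0.0
```

Call:
step_arm --commands '[0,0.03,-0.03,-0.1,0.3,0.073,0,0,0.03,-0.03,-0.1,0.3,0.073,0,0,0.03,-0.03,-0.1,0.3,0.073,0,0,0.03,-0.03,-0.1,0.3,0.073,0,0,0.03,-0.03,-0.1,0.3,0.073,0,0,0.03,-0.03,-0.1,0.3,0.073,0,0,0.03,-0.03,-0.3,0.3,0.073,0,0,0.03,-0.03,-0.3,0.3,0.073,0,0,0.03,-0.03,-0.3,0.3,0.073,0,0,0.03,-0.03,-0.3,0.3,0.073,0]'

```text
clock: 2.7
position: [0.6193, -0.2798, 0.156]
ee_rot: [0.879, 0.105, -0.054, -0.462]
ft_force: [0.3, 0.1, 1.6]
grip_width: 0.0
grasp_force: 0.0
```

```bash
python3 - <<'E'
from h import *
from scipy.spatial.transform import Rotation as R
o=get_obs();print(o["joint_pos"],R.from_quat(o["ee_rot"]).as_matrix().round(3))
im=cv2.cvtColor(camera("side"),cv2.COLOR_RGB2BGR);cv2.imwrite("pics/side2.png",cv2.resize(im[80:340,230:560],None,fx=2.3,fy=2.3))
print(proj("side",o["position"]))
E
```

```text
[ 0.86423708  1.19619931 -0.74989544  0.64372541 -0.10888741  2.03357333
 -1.04438735] [[ 0.972  0.135 -0.193]
 [ 0.235 -0.55   0.801]
 [ 0.002 -0.824 -0.566]]
[[512.53932729 208.85074997]]
```

View pics/side2.png

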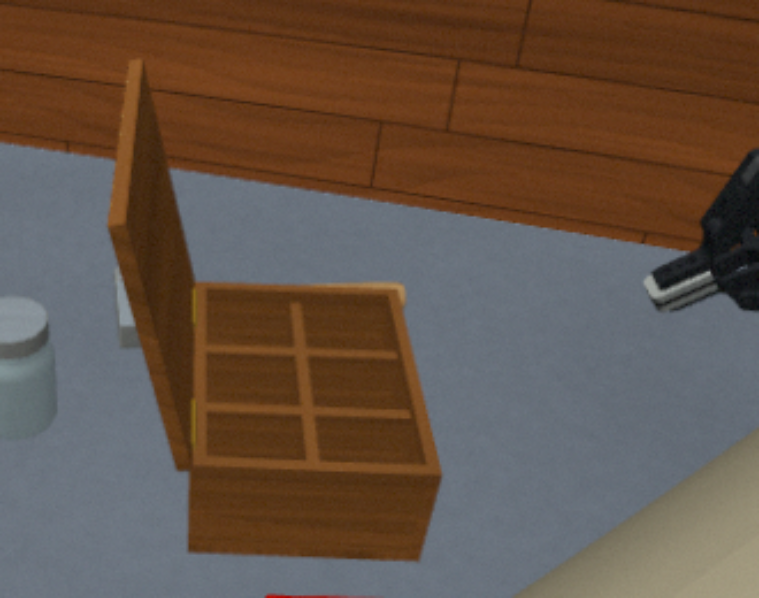

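The fingertip sits where predicted in the side view, at crop (655,295). The tilt is reachable, so I'll check the low end pose next.

Call:
step_arm --commands '[0,-0.01,0.06,-0.1,-0.046,-0.011,0,0,-0.01,0.06,-0.1,-0.046,-0.011,0,0,-0.01,0.06,-0.1,-0.046,-0.011,0,0,-0.02,0.08,-0.13,-0.046,-0.011,0,0,-0.02,0.1,-0.15,-0.046,-0.011,0,0,-0.02,0.12,-0.15,-0.046,-0.011,0,0,-0.02,0.13,-0.15,-0.046,-0.011,0,0,-0.02,0.13,-0.15,-0.046,-0.011,0,0,-0.02,0.13,-0.15,-0.046,-0.011,0,0,-0.02,0.13,-0.15,-0.046,-0.011,0]'

```text
clock: 4.0
position: [0.6071, -0.2019, 0.0634]
ee_rot: [0.91, 0.109, -0.048, -0.396]
ft_force: [-1.1, 0.7, -0.6]
grip_width: -0.002
grasp_force: 0.0
```

```bash
python3 - <<'E'
from h import *
from scipy.spatial.transform import Rotation as R
o=get_obs();print(o["joint_pos"],R.from_quat(o["ee_rot"]).as_matrix().round(3))
im=cv2.cvtColor(camera("side"),cv2.COLOR_RGB2BGR);cv2.imwrite("pics/side3.png",cv2.resize(im[120:420,230:560],None,fx=2,fy=2))
E
```

```text
[ 0.90720315  1.07018803 -0.74322158  1.06277741 -0.03430219  1.657361
 -1.00745561] [[ 0.972  0.16  -0.173]
 [ 0.236 -0.662  0.711]
 [-0.001 -0.732 -0.681]]
```

View pics/side3.png

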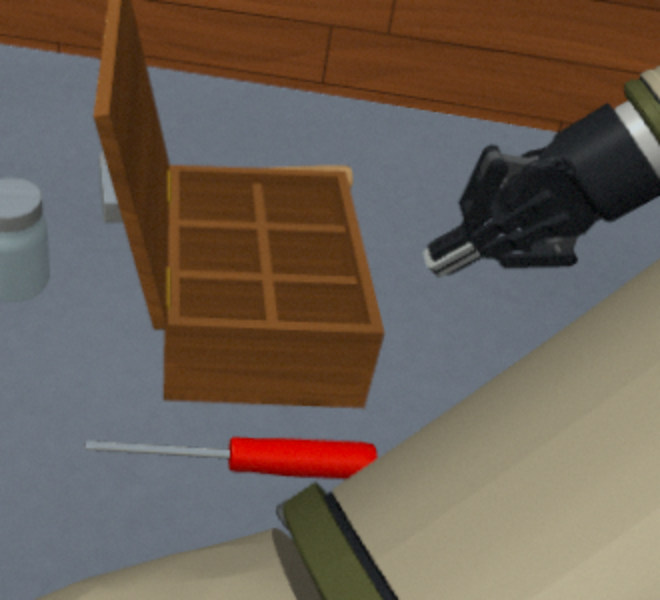

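Call:
step_arm --commands '[0,0,-0.03,0.45,-0.254,-0.062,0,0,0,-0.03,0.45,-0.254,-0.062,0,0,0,-0.03,0.45,-0.254,-0.062,0,0,0,-0.03,0.45,-0.254,-0.062,0,0,-0.03,0.05,0.45,-0.254,-0.062,0,0,-0.06,0.16,0.45,-0.254,-0.062,0,0,-0.08,0.26,0.45,-0.254,-0.062,0,0,-0.1,0.36,0.45,-0.254,-0.062,0,0,-0.11,0.47,0.45,-0.254,-0.062,0,0,-0.11,0.47,0.45,-0.254,-0.062,0]'

```text
clock: 5.3
position: [0.5396, 0.0862, 0.3342]
ee_rot: [0.992, 0.123, 0.001, -0.0]
ft_force: [0.1, -0.5, -0.3]
grip_width: -0.002
grasp_force: 0.0
```

```bash
python3 - <<'E'
from h import *
from scipy.spatial.transform import Rotation as R
o=get_obs();print(o["clock"],o["position"],o["joint_pos"],R.from_quat(o["ee_rot"]).as_matrix().round(3))
H=np.array([.5607,-.0041]);f=np.array([.236,-.972]);print("s,w",(o["position"][:2]-H)@f)
E
```

```text
5.3 [0.53959134 0.08615694 0.33419745] [ 0.53090876  0.22137762 -0.90636301  1.46289266  0.17345497  1.53975603
 -1.69296345] [[ 0.97   0.244  0.001]
 [ 0.244 -0.97   0.001]
 [ 0.001 -0.001 -1.   ]]
s,w -0.09271139091912385
```

Call:
step_arm --commands '[0,0,0,-0.08,0,0,0,0,0,0,-0.15,0,0,0,0,0,0,-0.17,0,0,0,0,0.006,-0.025,-0.17,0,0,0,0,0.009,-0.038,-0.17,0,0,0,0,0.012,-0.051,-0.17,0,0,0,0,0.015,-0.063,-0.17,0,0,0,0,0.018,-0.076,-0.17,0,0,0,0,0.0215,-0.089,-0.17,0,0,0,0,0.0215,-0.089,-0.17,0,0,0]'

```text
clock: 6.55
position: [0.554, 0.0261, 0.2311]
ee_rot: [0.993, 0.118, -0.0, 0.0]
ft_force: [-0.6, 0.7, -0.8]
grip_width: 0.002
grasp_force: 0.0
```

```bash
python3 - <<'E'
from h import *
o=get_obs();H=np.array([.5607,-.0041]);f=np.array([.236,-.972]);print(o["clock"],o["position"],"s",(o["position"][:2]-H)@f,o["ft_force"])
im=cv2.cvtColor(camera("side"),cv2.COLOR_RGB2BGR);cv2.imwrite("pics/side4.png",cv2.resize(im[60:300,240:440],None,fx=2.5,fy=2.5))
v=[.5784,-.077,1.8087,0]
for th in(1.5,1.55,1.6,1.65):print(th,((proj("side",c2w(v,[lidpt(th,.18,.1,0),lidpt(th,.18,-.1,0)]))-[240,60])*2.5).round(0).tolist())
E
```

```text
6.55 [0.55401416 0.02608718 0.23111726] s -0.030919796207100475 [-0.6398114   0.72059241 -0.75503986]
1.5 [[230.0, 288.0], [222.0, 107.0]]
1.55 [[210.0, 286.0], [207.0, 106.0]]
1.6 [[190.0, 285.0], [192.0, 106.0]]
1.65 [[171.0, 286.0], [177.0, 106.0]]
```

View pics/side4.png

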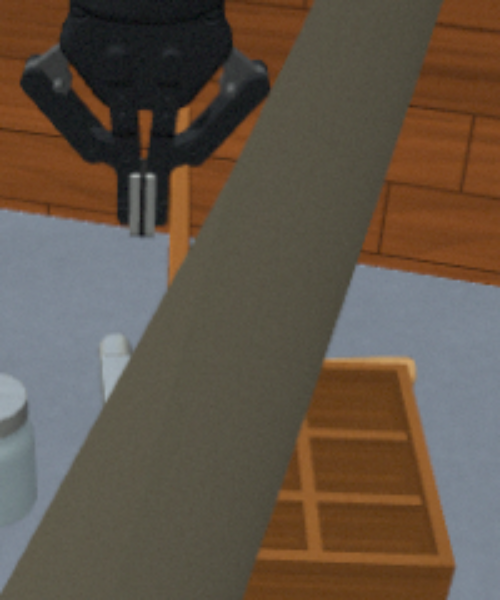

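The lid is nearly upright: its far edge is at crop (183,105), about 1.61 rad, with the finger just behind it. Next comes the tip, release, cross-over and catch in one call.

Call:
step_arm --commands '[0,0.0055,-0.0227,0,0,0,0,0,0.0102,-0.042,0,0,0,0,0,0.0145,-0.06,0,0,0,0,0,0.0067,-0.0275,0.023,0,0,0,0,0.0067,-0.0275,0.115,0,0,0,0,0.0263,-0.1085,0.157,0,0,0,0,0.05,-0.206,0.157,0.0464,0.0113,0,0,0.0617,-0.254,0.073,0.102,0.0248,0,0,0.0597,-0.246,-0.01,0.1455,0.0353,0,0,0.05,-0.206,-0.0217,0.1455,0.0353,0]'

```text
clock: 7.85
position: [0.582, -0.1007, 0.2115]
ee_rot: [0.965, 0.111, -0.031, -0.235]
ft_force: [0.6, 0.6, 1.5]
grip_width: -0.0
grasp_force: 0.0
```

```bash
cat > look.py <<'E'
import sys
from h import *
from scipy.spatial.transform import Rotation as R
o=get_obs();H=np.array([.5607,-.0041]);f=np.array([.236,-.972]);d=R.from_quat(o["ee_rot"]).as_matrix()[:,2]
print(o["clock"],o["position"].round(4),"s",((o["position"][:2]-H)@f).round(4),"phi",np.arcsin(-d[2]).round(3),o["ft_force"].round(2),o["joint_pos"].round(2))
im=cv2.cvtColor(camera("top"),cv2.COLOR_RGB2BGR);im2=cv2.cvtColor(camera("side"),cv2.COLOR_RGB2BGR)
a=im[130:320,225:425];b=im2[90:330,260:460]
a=cv2.resize(a,None,fx=2,fy=2);b=cv2.resize(b,None,fx=2,fy=2)
c=np.zeros((480,800,3),np.uint8);c[:380,:400]=a;c[:,400:]=b;cv2.imwrite(f"pics/{sys.argv[1]}.png",c)
v=[.5784,-.077,1.8087,0]
for th in map(float,sys.argv[2:]):
    p=c2w(v,[lidpt(th,.18,.1,0),lidpt(th,.18,-.1,0)])
    print(th,((proj("top",p)-[225,130])*2).round(0).tolist(),((proj("side",p)-[260,90])*2+[400,0]).round(0).tolist())
E
python3 look.py c1 1.4 1.3 1.2 1.1 1.0
```

```text
7.85 [ 0.582  -0.1007  0.2115] s 0.099 phi 1.092 [0.57 0.61 1.45] [ 0.86  0.59 -0.79  1.37 -0.04  1.52 -1.22]
1.4 [[272.0, 317.0], [195.0, 26.0]] [[575.0, 174.0], [561.0, 29.0]]
1.3 [[296.0, 311.0], [220.0, 23.0]] [[605.0, 181.0], [584.0, 35.0]]
1.2 [[319.0, 305.0], [242.0, 20.0]] [[634.0, 191.0], [607.0, 43.0]]
1.1 [[340.0, 299.0], [263.0, 18.0]] [[660.0, 202.0], [627.0, 52.0]]
1.0 [[359.0, 294.0], [282.0, 17.0]] [[685.0, 216.0], [647.0, 64.0]]
```

View pics/c1.png

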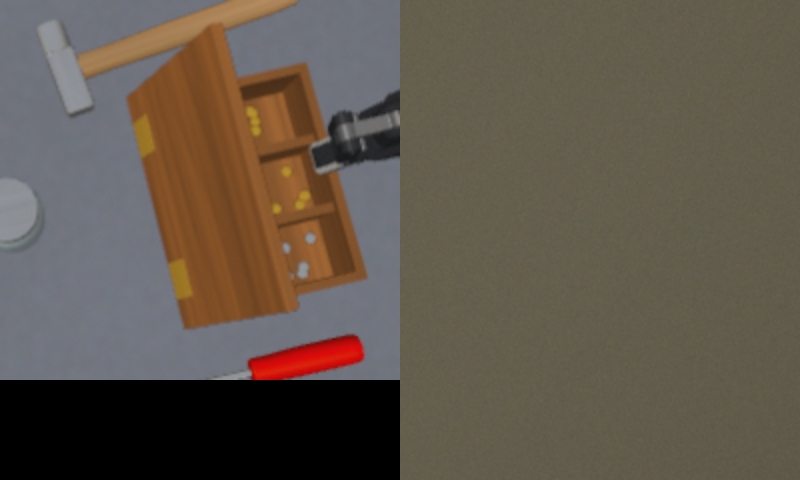

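In the top view the lid is falling freely: its edge runs (220,24)–(297,311), about 1.3 rad. The fingers wait in front of it at (325,155). I'll move them up slightly and wait for the lid.

Call:
step_arm --commands '[0,-0.002,0.008,-0.002,0,0,0,0,-0.003,0.012,-0.003,0,0,0,0,-0.003,0.012,-0.003,0,0,0,0,-0.003,0.012,-0.003,0,0,0,0,-0.003,0.012,-0.003,0,0,0,0,-0.003,0.012,-0.003,0,0,0,0,-0.003,0.012,-0.003,0,0,0,0,-0.003,0.012,-0.003,0,0,0,0,-0.003,0.012,-0.003,0,0,0,0,-0.003,0.012,-0.003,0,0,0]'

```text
clock: 9.2
position: [0.5821, -0.0893, 0.2165]
ee_rot: [0.966, 0.116, -0.028, -0.231]
ft_force: [0.6, -0.3, -0.3]
grip_width: -0.003
grasp_force: 0.4
```

```bash
cat > th.py <<'E'
# lid angle from the top view: model edges against the picture (lid drawn as template, best gradient along the free edge)
from h import *
from scipy.spatial.transform import Rotation as R
o=get_obs();H=np.array([.5607,-.0041]);f=np.array([.236,-.972]);d=R.from_quat(o["ee_rot"]).as_matrix()[:,2]
print(o["clock"],o["position"].round(4),"s",((o["position"][:2]-H)@f).round(4),"phi",np.arcsin(-d[2]).round(3),o["ft_force"].round(2))
im=cv2.cvtColor(camera("top"),cv2.COLOR_RGB2LAB).astype(np.float32);im=cv2.GaussianBlur(im,(0,0),1)
v=[.5784,-.077,1.8087,0];w=np.r_[np.linspace(-.095,-.04,15),np.linspace(.04,.095,15)]
def samp(th,r):
    p=proj("top",c2w(v,[lidpt(th,r,a,.005) for a in w])).astype(np.float32);return cv2.remap(im,p[None],None,cv2.INTER_LINEAR)[0]
T=np.arange(0,1.5,.01);g=np.array([np.median(np.linalg.norm(samp(t,.187)-samp(t,.174),axis=1)) for t in T])
for i in np.argsort(-g)[:6]:print(T[i].round(2),g[i].round(1),end="; ")
E
python3 th.py
```

```text
9.2 [ 0.5821 -0.0893  0.2165] s 0.0878 phi 1.101 [ 0.6  -0.33 -0.28]
0.93 54.1; 0.92 51.9; 0.94 50.5; 0.91 48.2; 0.9 45.9; 0.89 44.1;
```

```bash
cat >> th.py <<'E'
print()
print([(T[i].round(2),g[i].round(0)) for i in range(0,150,4)])
cv2.imwrite("pics/last_top.png",cv2.cvtColor(camera("top"),cv2.COLOR_RGB2BGR))
E
python3 th.py
```

```text
9.25 [ 0.5821 -0.0893  0.2164] s 0.0879 phi 1.101 [ 0.79 -0.06  0.55]
0.93 54.3; 0.92 52.0; 0.94 50.5; 0.91 48.2; 0.9 45.9; 0.89 44.2; 
[(np.float64(0.0), np.float32(1.0)), (np.float64(0.04), np.float32(1.0)), (np.float64(0.08), np.float32(1.0)), (np.float64(0.12), np.float32(1.0)), (np.float64(0.16), np.float32(1.0)), (np.float64(0.2), np.float32(1.0)), (np.float64(0.24), np.float32(1.0)), (np.float64(0.28), np.float32(1.0)), (np.float64(0.32), np.float32(1.0)), (np.float64(0.36), np.float32(1.0)), (np.float64(0.4), np.float32(1.0)), (np.float64(0.44), np.float32(1.0)), (np.float64(0.48), np.float32(1.0)), (np.float64(0.52), np.float32(1.0)), (np.float64(0.56), np.float32(1.0)), (np.float64(0.6), np.float32(1.0)), (np.float64(0.64), np.float32(1.0)), (np.float64(0.68), np.float32(1.0)), (np.float64(0.72), np.float32(1.0)), (np.float64(0.76), np.float32(1.0)), (np.float64(0.8), np.float32(1.0)), (np.float64(0.84), np.float32(7.0)), (np.float64(0.88), np.float32(41.0)), (np.float64(0.92), np.float32(52.0)), (np.float64(0.96), np.float32(30.0)), (np.float64(1.0), np.float32(8.0)), (np.float64(1.04), np.float32(36.0)), (np.float64(1.08), np.float32(28.0)), (np.float64(1.12), np.float32(5.0)), (np.float64(1.16), np.float32(7.0)), (np.float64(1.2), np.float32(9.0)), (np.float64(1.24), np.float32(4.0)), (np.float64(1.28), np.float32(1.0)), (np.float64(1.32), np.float32(2.0)), (np.float64(1.36), np.float32(6.0)), (np.float64(1.4), np.float32(2.0)), (np.float64(1.44), np.float32(4.0)), (np.float64(1.48), np.float32(3.0))]
```

```bash
python3 - <<'E'
import numpy as np
L=.0205;q=.0145;phf=.72
def tcp(th):
    ph=max(th,phf);return np.array([.18*np.cos(th)-L*np.cos(ph)+q*np.sin(ph),.08+.18*np.sin(th)-L*np.sin(ph)-q*np.cos(ph),ph])
prev=np.array([.0875,.216,1.10])
for t in(.95,.75,.55,.36,.18,.06,-.04):
    c=tcp(t);d=c-prev;prev=c;tau=-d[2]
    print(t,c.round(4),"total",(np.r_[d[0]*.236,-d[0]*.972,d[1]]/.6).round(4),(np.array([.972,.236])*tau/np.pi).round(4))
E
```

```text
0.95 [0.1046 0.2013 0.95  ] total [ 0.0067 -0.0277 -0.0245] [0.0464 0.0113]
0.75 [0.1266 0.1781 0.75  ] total [ 0.0087 -0.0357 -0.0387] [0.0619 0.015 ]
0.55 [0.1476 0.1497 0.72  ] total [ 0.0083 -0.034  -0.0474] [0.0093 0.0023]
0.36 [0.1626 0.119  0.72  ] total [ 0.0059 -0.0243 -0.0511] [-0. -0.]
0.18 [0.1712 0.0878 0.72  ] total [ 0.0034 -0.014  -0.052 ] [-0. -0.]
0.06 [0.1738 0.0664 0.72  ] total [ 0.001  -0.0042 -0.0357] [-0. -0.]
-0.04 [0.174  0.0484 0.72  ] total [ 0.0001 -0.0003 -0.03  ] [-0. -0.]
```

Call:
step_arm --commands '[0,0,0,0,0,0,0,0,0,0,0,0,0,0,0,0,0,0,0,0,0,0,0.0008,-0.0035,-0.003,0.006,0.0014,0,0,0.0017,-0.0069,-0.006,0.0116,0.0028,0,0,0.0027,-0.011,-0.0098,0.0186,0.0045,0,0,0.0037,-0.0152,-0.0135,0.0255,0.0062,0,0,0.0047,-0.0194,-0.0172,0.0325,0.0079,0,0,0.0057,-0.0236,-0.0208,0.0394,0.0096,0,0,0.0067,-0.0277,-0.0245,0.0464,0.0113,0]'

```text
clock: 10.6
position: [0.5862, -0.106, 0.2016]
ee_rot: [0.945, 0.113, -0.036, -0.304]
ft_force: [-0.3, -0.8, -0.5]
grip_width: -0.001
grasp_force: 0.2
```

```bash
python3 th.py; python3 look.py c2 1.1 1.0 0.95 0.9 0.8
```

```text
10.6 [ 0.5862 -0.106   0.2016] s 0.1051 phi 0.949 [-0.32 -0.83 -0.46]
0.9 45.6; 0.89 45.4; 0.91 45.0; 0.92 44.2; 0.88 43.3; 0.93 42.6; 
[(np.float64(0.0), np.float32(1.0)), (np.float64(0.04), np.float32(1.0)), (np.float64(0.08), np.float32(1.0)), (np.float64(0.12), np.float32(1.0)), (np.float64(0.16), np.float32(1.0)), (np.float64(0.2), np.float32(1.0)), (np.float64(0.24), np.float32(1.0)), (np.float64(0.28), np.float32(1.0)), (np.float64(0.32), np.float32(1.0)), (np.float64(0.36), np.float32(1.0)), (np.float64(0.4), np.float32(1.0)), (np.float64(0.44), np.float32(1.0)), (np.float64(0.48), np.float32(1.0)), (np.float64(0.52), np.float32(1.0)), (np.float64(0.56), np.float32(1.0)), (np.float64(0.6), np.float32(1.0)), (np.float64(0.64), np.float32(1.0)), (np.float64(0.68), np.float32(1.0)), (np.float64(0.72), np.float32(1.0)), (np.float64(0.76), np.float32(1.0)), (np.float64(0.8), np.float32(1.0)), (np.float64(0.84), np.float32(8.0)), (np.float64(0.88), np.float32(43.0)), (np.float64(0.92), np.float32(44.0)), (np.float64(0.96), np.float32(18.0)), (np.float64(1.0), np.float32(6.0)), (np.
[... 192 characters left out ...]
1.24), np.float32(3.0)), (np.float64(1.28), np.float32(3.0)), (np.float64(1.32), np.float32(9.0)), (np.float64(1.36), np.float32(2.0)), (np.float64(1.4), np.float32(7.0)), (np.float64(1.44), np.float32(2.0)), (np.float64(1.48), np.float32(2.0))]
10.7 [ 0.586  -0.1068  0.2009] s 0.1058 phi 0.949 [-1.78 -1.73 -0.24] [ 0.89  0.69 -0.8   1.31 -0.1   1.57 -1.17]
1.1 [[340.0, 299.0], [263.0, 18.0]] [[660.0, 202.0], [627.0, 52.0]]
1.0 [[359.0, 294.0], [282.0, 17.0]] [[685.0, 216.0], [647.0, 64.0]]
0.95 [[367.0, 292.0], [290.0, 17.0]] [[696.0, 223.0], [656.0, 70.0]]
0.9 [[375.0, 290.0], [298.0, 17.0]] [[707.0, 231.0], [664.0, 77.0]]
0.8 [[388.0, 286.0], [312.0, 18.0]] [[726.0, 248.0], [679.0, 91.0]]
```

View pics/c2.png

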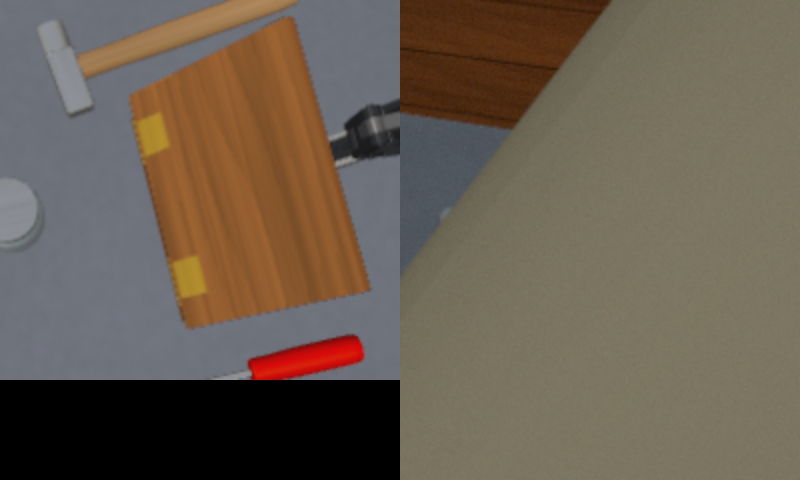

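The lid is resting on the fingers: its edge runs (292,17)–(369,291), about 0.94 rad, as planned. I'll keep lowering.

Call:
step_arm --commands '[0,0.0009,-0.0036,-0.0036,0.0062,0.0015,0,0,0.0017,-0.0071,-0.0074,0.0124,0.003,0,0,0.0026,-0.0107,-0.0113,0.0186,0.0045,0,0,0.0035,-0.0143,-0.0152,0.0248,0.006,0,0,0.0044,-0.0179,-0.0191,0.031,0.0075,0,0,0.0052,-0.0214,-0.023,0.0371,0.009,0,0,0.0061,-0.025,-0.0269,0.0433,0.0105,0,0,0.007,-0.0286,-0.0308,0.0495,0.012,0,0,0.0078,-0.0321,-0.0348,0.0557,0.0135,0,0,0.0087,-0.0357,-0.0387,0.0619,0.015,0]'

```text
clock: 12.05
position: [0.5914, -0.1273, 0.1784]
ee_rot: [0.91, 0.109, -0.047, -0.397]
ft_force: [1.2, -0.4, -1.2]
grip_width: 0.001
grasp_force: 0.4
```

```bash
sed -i '/range(0,150,4)/d' th.py; python3 th.py
```

```text
12.05 [ 0.5914 -0.1273  0.1784] s 0.127 phi 0.749 [ 1.22 -0.43 -1.19]
0.68 43.4; 0.69 43.4; 0.7 43.3; 0.73 43.3; 0.72 43.3; 0.71 43.2;
```

Call:
step_arm --commands '[0,0.0008,-0.0034,-0.0047,0.0093,0.0023,0,0,0.0017,-0.0068,-0.0095,0.0093,0.0023,0,0,0.0025,-0.0102,-0.0142,0.0093,0.0023,0,0,0.0033,-0.0136,-0.019,0.0093,0.0023,0,0,0.0042,-0.017,-0.0237,0.0093,0.0023,0,0,0.005,-0.0204,-0.0284,0.0093,0.0023,0,0,0.0058,-0.0238,-0.0332,0.0093,0.0023,0,0,0.0066,-0.0272,-0.0379,0.0093,0.0023,0,0,0.0075,-0.0306,-0.0427,0.0093,0.0023,0,0,0.0083,-0.034,-0.0474,0.0093,0.0023,0]'

```text
clock: 13.4
position: [0.5963, -0.1477, 0.1499]
ee_rot: [0.904, 0.108, -0.049, -0.41]
ft_force: [0.6, -0.1, -0.9]
grip_width: -0.002
grasp_force: 0.4
```

```bash
python3 th.py
```

```text
13.4 [ 0.5963 -0.1477  0.1499] s 0.1479 phi 0.72 [ 0.56 -0.09 -0.93]
0.54 43.2; 0.53 43.2; 0.55 43.2; 0.56 43.1; 0.52 43.1; 0.51 43.1;
```

The lid is following the fingers, at about 0.55 rad. I'll go on lowering it.

Call:
step_arm --commands '[0,0.0006,-0.0026,-0.005,0,0,0,0,0.0013,-0.0052,-0.01,0,0,0,0,0.0019,-0.0077,-0.015,0,0,0,0,0.0025,-0.0102,-0.0202,0,0,0,0,0.0031,-0.0126,-0.0253,0,0,0,0,0.0036,-0.015,-0.0304,0,0,0,0,0.0042,-0.0174,-0.0356,0,0,0,0,0.0048,-0.0197,-0.0408,0,0,0,0,0.0053,-0.022,-0.046,0,0,0,0,0.0059,-0.0243,-0.0511,0,0,0]'

```text
clock: 14.75
position: [0.5998, -0.162, 0.1192]
ee_rot: [0.904, 0.108, -0.049, -0.41]
ft_force: [0.5, -0.5, -1.1]
grip_width: 0.002
grasp_force: 0.5
```

```bash
python3 th.py
```

```text
14.75 [ 0.5998 -0.162   0.1192] s 0.1627 phi 0.72 [ 0.5  -0.46 -1.11]
0.26 43.2; 0.27 43.2; 0.25 43.2; 0.28 43.2; 0.29 43.2; 0.24 43.2;
```

Call:
step_arm --commands '[0,0.0004,-0.0017,-0.0052,0,0,0,0,0.0008,-0.0033,-0.0104,0,0,0,0,0.0012,-0.0048,-0.0156,0,0,0,0,0.0015,-0.0063,-0.0208,0,0,0,0,0.0019,-0.0077,-0.026,0,0,0,0,0.0022,-0.0091,-0.0312,0,0,0,0,0.0026,-0.0104,-0.0364,0,0,0,0,0.0029,-0.0117,-0.0416,0,0,0,0,0.0032,-0.0129,-0.0468,0,0,0,0,0.0034,-0.014,-0.052,0,0,0]'

```text
clock: 16.1
position: [0.6019, -0.1707, 0.0881]
ee_rot: [0.904, 0.108, -0.049, -0.41]
ft_force: [-0.4, -0.0, -0.5]
grip_width: -0.004
grasp_force: 0.5
```

```bash
python3 th.py
```

```text
16.1 [ 0.6019 -0.1707  0.0881] s 0.1716 phi 0.72 [-0.4  -0.03 -0.46]
0.22 43.1; 0.41 43.1; 0.42 43.1; 0.4 43.1; 0.39 43.1; 0.23 43.1;
```

Call:
step_arm --commands '[0,0.0001,-0.0004,-0.0036,0,0,0,0,0.0002,-0.0008,-0.0071,0,0,0,0,0.0003,-0.0013,-0.0107,0,0,0,0,0.0004,-0.0017,-0.0143,0,0,0,0,0.0005,-0.0021,-0.0179,0,0,0,0,0.0006,-0.0025,-0.0214,0,0,0,0,0.0007,-0.0029,-0.025,0,0,0,0,0.0008,-0.0034,-0.0286,0,0,0,0,0.0009,-0.0038,-0.0321,0,0,0,0,0.001,-0.0042,-0.0357,0,0,0]'

```text
clock: 17.45
position: [0.6024, -0.173, 0.0667]
ee_rot: [0.904, 0.108, -0.049, -0.41]
ft_force: [-0.4, 0.4, -1.4]
grip_width: -0.003
grasp_force: 0.5
```

Call:
step_arm --commands '[0,0,0,-0.003,0,0,0,0,0,0,-0.006,0,0,0,0,0,0,-0.009,0,0,0,0,0,0,-0.012,0,0,0,0,0,0,-0.015,0,0,0,0,0,0,-0.018,0,0,0,0,0,0,-0.021,0,0,0,0,0,0,-0.024,0,0,0,0,0,0,-0.027,0,0,0,0,0,0,-0.03,0,0,0]'

```text
clock: 18.7
position: [0.6025, -0.1731, 0.0488]
ee_rot: [0.904, 0.108, -0.049, -0.41]
ft_force: [-0.8, 0.7, -0.2]
grip_width: 0.0
grasp_force: 0.0
```

Call:
step_arm --commands '[0,0,0,-0.003,0,0,0,0,0,0,-0.006,0,0,0,0,0,0,-0.009,0,0,0,0,0,0,-0.012,0,0,0,0,0,0,-0.012,0,0,0,0,0.004,-0.016,-0.012,0,0,0,0,0.012,-0.05,-0.012,0,0,0,0,0.024,-0.097,-0.012,0,0,0,0,0.036,-0.15,-0.012,0,0,0,0,0.04,-0.19,0.02,0,0,0]'

```text
clock: 19.95
position: [0.6259, -0.2886, 0.0594]
ee_rot: [0.904, 0.107, -0.05, -0.41]
ft_force: [0.8, 0.1, 0.5]
grip_width: 0.005
grasp_force: 0.0
```

Call:
step_arm --commands '[0,0,-0.05,0.08,0,0,0,0,0,-0.1,0.16,0,0,0,0,0,-0.12,0.25,0,0,0,0,0,-0.15,0.33,0,0,0,0,-0.08,-0.2,0.33,0,0,0,0,-0.16,-0.25,0.33,0,0,0,0,-0.25,-0.3,0.33,0,0,0,0,-0.3,-0.35,0.33,0,0,0,0,-0.3,-0.35,0.33,0,0,0,0,-0.3,-0.35,0.33,0,0,0]'

```text
clock: 21.2
position: [0.4374, -0.4965, 0.27]
ee_rot: [0.938, 0.084, 0.047, -0.333]
ft_force: [2.7, 0.7, -1.3]
grip_width: -0.002
grasp_force: 0.0
```

```bash
python3 - <<'E'
from h import *
o=get_obs();print(o["clock"],o["position"],o["ft_force"])
a=cv2.cvtColor(camera("top"),cv2.COLOR_RGB2BGR)[100:340,190:420];b=cv2.cvtColor(camera("side"),cv2.COLOR_RGB2BGR)[120:400,210:460]
c=np.zeros((600,800,3),np.uint8);a=cv2.resize(a,None,fx=1.7,fy=1.7);b=cv2.resize(b,None,fx=1.63,fy=1.63);c[:a.shape[0],:a.shape[1]]=a;c[:b.shape[0],392:392+b.shape[1]]=b
cv2.imwrite("pics/end.png",c)
v=[.5784,-.077,1.8087,0]
for t in(0,.05):
    p=c2w(v,[lidpt(t,.18,.1,.01),lidpt(t,.18,-.1,.01)]);print(t,((proj("side",p)-[210,120])*1.63+[392,0]).round(0).tolist())
E
```

```text
21.2 [ 0.43737205 -0.49646658  0.27004233] [ 2.72346002  0.70969581 -1.32155298]
0 [[778.0, 269.0], [737.0, 130.0]]
0.05 [[779.0, 262.0], [738.0, 123.0]]
```

View pics/end.png

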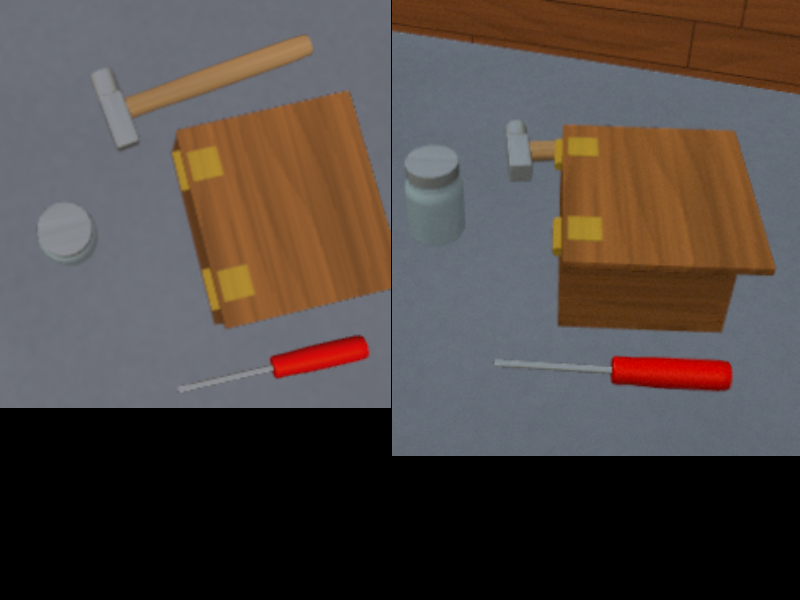

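The lid is fully shut: in the side view its edge corners are at (773,267) and (737,131), which matches 0 rad. The jar, lifter and hammer sit at their original pixels, and the arm is clear. I'll let it settle, then hand in.

Call:
step_arm --commands '[0,0,0,0,0,0,0,0,0,0,0,0,0,0,0,0,0,0,0,0,0,0,0,0,0,0,0,0,0,0,0,0,0,0,0,0,0,0,0,0,0,0,0,0,0,0,0,0,0,0,0,0,0,0,0,0,0,0,0,0,0,0,0,0,0,0,0,0,0,0]'

```text
clock: 22.55
position: [0.4415, -0.4912, 0.2666]
ee_rot: [0.937, 0.087, 0.044, -0.336]
ft_force: [-0.6, 0.0, 0.2]
grip_width: -0.005
grasp_force: 0.0
```

```bash
python3 -c "
from workcell import *
print(hand_in())"
```

```text
the job is handed in; nothing more can be done
None
```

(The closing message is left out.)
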